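Set the green kitchen timer to its reminder clip

ROBOT

A 6-joint arm with a two-finger parallel gripper is mounted at the origin on a cart in front of the work surface, level with it; the furniture and walls round the work are solid. World frame = base frame: x ahead of the robot, y to its left, z up, the work surface at z = 0. Lengths are in m, angles in rad, forces in N, time in s.
With the tool pointing down it reaches from about 0.425 to 0.95 m from the base axis. Payload 3.5 kg.
Tool frame: the origin (TCP) lies between the finger pads; the fingertips stand 19 mm ahead of it and the grasp point (between the pads) is the TCP (ctrl.nose_length is the distance from the TCP to the fingertips, in m); z points along the fingers, y is the line along which they close (so a half turn about z gives the same grasp; the last joint's range is limited). The gripper opens to 85 mm and grips with 20 to 120 N. Pads are 22 mm wide; open, the fingers measure 114 mm over their backs; the gripper's body (76 mm by 85 mm) begins 54 mm behind the grasp point. The pads swing forward as they close: fully open they stand 13 mm farther back than shut.
Start: joints at [-1.461, 0.286, 1.577, -0, 1.279, -0.15], TCP at [0.173, -0.652, 0.25] pointing down, gripper open.
Joint ranges: [-2.77, 2.77], [-0.9, 2.22], [0.21, 2.48], [-1.53, 4.67], [0.24, 2.81], [-2.84, 2.84]. Speed limits (rad/s): [2.79, 2.79, 3.14, 3.14, 3.14, 3.14].

INTERFACE

Orientations are given as a unit quaternion [x, y, z, w].
In Python, from plant import ctrl gives the robot as it stands.
- The arm moves only by the tool apply_moves, never from a script. Its argument "series" is a list of rows, each a list of 6 numbers: the shift along the world's x, y, z scaled (see below), then the turn, a rotation vector about the world's x, y, z scaled (see below). A call has 1 to 20 rows; each row is the pose to reach, as a shift and turn from the pose commanded when the call began; what a row does not reach only later rows make up. The controller multiplies each number of a shift by 0.8 m and each number of a turn by 45 degrees. A row lasts 1/8 s, in which the tool goes at most 62.5 mm and 10.7 degrees, less where a joint would pass 70% of its speed; a pose out of reach is approached as far as the arm can. A call with a number of a shift or a turn outside -1 to 1 is refused whole. A call with a gripper value outside its range is refused whole. "jaw" is the opening, from 0 (shut) to 1 (fully open), set as the call begins (left out, the last holds). The fingers move at their own pace and stop on an object; "squeeze" is the grip in N (left out, the last holds). Time passes only in rows, so rows that repeat a pose let the fingers close. It gives the time, the measured TCP pose, the force, the opening and the grip force at its end, in the units of the state.
- ctrl.get_state(): the state, without advancing time (a new reading comes with each control period).
- ctrl.read_camera(name): name is "scene" or "top"; returns the picture (480x640x3 uint8, red, green, blue); there is no depth.
- ctrl.get_calibration(name): a dict with "fx", "fy", "cx", "cy" (pixels), "xyz" and "orientation" of the camera in the world. Camera axes: x right, y up, looking along -z (the intrinsics and any distortion apply to the point x, -y, -z); pixel columns grow to the right and rows downward; lengths in m; the calibration is good to about 2 mm. A picture is of the moment at which its call begins. get_calibration takes no time and is no camera call.
- ctrl.sign_off(): hands the job in; it is judged then, once.
Trained networks look in the newest picture that a camera, given by its name, has taken for a name from the list of things; names that differ only in an ending like _2 or _b are one class to them, and where a whole thing is asked for, a point or a joint stands for the part that bears it (a point fixed in the world has none). Each returns a list of dicts, best first, with "p" (0 to 1); they miss things now and then, are a little off and sometimes report something else, mostly with a low value. They report only what shows in the picture. A call takes as long as a camera call. They do not tell look-alikes from the thing itself.
- ctrl.boxes_of(thing, camera): "xy" ([column, row] as shares, 0 to 1, of the picture: columns of its width, rows of its height, amid what is visible of it).
- ctrl.silhouettes(thing, camera): "pixels" (480x640 bool, what is visible of it) and "xy" ([column, row] as shares, 0 to 1, of the picture: columns of its width, rows of its height, amid what is visible of it).
The state is a dict: "time": time; "qpos": joint angles; "dq": joint speeds; "joint_efforts": joint torques, N m; "eef_pos": TCP position; "tcp_rot": TCP orientation; "contact_force": force on the tool from outside, world axes, zero at the start; "wrist_torque": the same for the moment, N m; "opening": opening from 0.0 (shut) to 1.0 (fully open); "finger_force": force on a finger pad.
Only numpy, scipy, OpenCV 4.12 (cv2) and the standard library are available. Lean on these libraries where they do the work, as an engineer would, in place of code of your own. Each camera call takes 0.05 s, during which the arm holds its last target. There are 200 camera calls.

TASK

Two kitchen timers stand on the worktop. On the green one, turn the dial until its white pointer faces the red clip on the rim, then let go. Leave the red clip where it is, and do not touch the setting of the yellow timer.

Things in the scene. Friction and masses are not known exactly. Their poses are not given: they have to be found in the camera images.
- green_timer: Round green kitchen timer, 100 mm across, 72 mm high, fixed in place. Origin: centre of its underside, on the dial's vertical axis. Dial: green disc 76 mm across, top at z = 42 mm, with an upright black grip bar 58 mm long, 15 mm thick, z = 42 to 72 mm, centred on the axis. Pinch the bar across its thickness and turn; it turns smoothly (0.05 N m friction) and stays where it is left.
- green_pointer (a point): Tip of the white pointer of the green timer's dial: 38 mm from the axis, 42 mm above the timer's underside. Its x axis points outward from the dial's axis along the black bar (a white stripe runs along this half of the bar's top and down this end), z up; it turns with the dial.
- green_tab (a point): Top of the red clip on the green timer's white-scaled rim, 49 mm from the dial's axis, 41 mm above the timer's underside. The clip is 12 mm wide, 43 to 55 mm from the axis, 23 to 41 mm high, held by stiff friction. Its x axis points outward from the dial's axis, z up. At the start it lies 0.4 to 1.5 rad clockwise (from above) of the pointer.
- yellow_pointer (a point): The like point (pointer tip, 38 mm from the axis, x axis outward along the bar) on the yellow timer, which is the same as the green one but for its colour and setting; it is to be left alone.
Things that resemble listed ones, but are neither listed nor needed, are in the scene too. What is shaped like the green_timer but pink is not meant.

How it is judged:
By the outcome, as a careful person would: the job done as asked, in the order asked, and still so for the second after the job is handed in, with the robot touching nothing.
It also fails if it takes over 32 s, if anything falls off the work surface, if the arm or the gripper's body presses on something with over 40 N, if the wrist force passes 120 N, or if a joint passes its speed limit or range.

## Working session

There is one attempt and no reset: what is moved stays moved. The work goes in short steps, Python scripts to look and compute and a tool call to move; the robot and the scene stay as the last step left them, time stands still between calls to the robot, and variables do not carry over. Pictures are saved under pics/ and viewed, at most 10 in all, crops included, and the job is handed in when it is done.

Besides the shell and the picture viewer there is one more tool, called as a command line: name --pt "numbers of a row" for each row, then --argument value for the rest. apply_moves: Moves the arm, as the interface text tells. Shifts and turns lie within -1 to 1; 1 stands for 0.8 m of shift or 45 degrees of turn. Its arguments: {"type":"object","properties":{"series":{"type":"array"},"jaw":{"type":"number"},"squeeze":{"type":"number"}},"required":["series"]}

```bash
mkdir -p pics; cat > h.py <<'E'
from plant import ctrl
import numpy as np, cv2
from scipy.spatial.transform import Rotation as R
def ray(cam,uv):
    c=ctrl.get_calibration(cam); d=c.get('distortion')
    v=np.array([(uv[0]-c['cx'])/c['fx'],-(uv[1]-c['cy'])/c['fy'],-1.])
    return np.array(c['xyz']),R.from_quat(c['orientation']).apply(v)
def at_z(cam,uv,z):
    o,d=ray(cam,uv); return o+d*(z-o[2])/d[2]
def proj(cam,p):
    c=ctrl.get_calibration(cam); v=R.from_quat(c['orientation']).inv().apply(np.array(p)-c['xyz'])
    return np.array([c['cx']+c['fx']*v[0]/-v[2],c['cy']+c['fy']*v[1]/v[2]])
def tri(u1,u2):
    o1,d1=ray('scene',u1);o2,d2=ray('top',u2)
    s=np.linalg.lstsq(np.c_[d1,-d2],o2-o1,rcond=None)[0]
    a,b=o1+s[0]*d1,o2+s[1]*d2
    return (a+b)/2,np.linalg.norm(a-b)
E
python3 - <<'E'
from h import *
for n in('scene','top'):
    im=ctrl.read_camera(n); cv2.imwrite(f'pics/{n}0.png',im[...,::-1]); np.save(f'pics/{n}0.npy',im); print(ctrl.get_calibration(n))
    for t in('green_timer','green_pointer','green_tab'):
        print(n,t,[(round(d['p'],2),np.round(np.array(d['xy'])*[640,480],1)) for d in ctrl.boxes_of(t,n)])
print(ctrl.get_state())
E
```

```text
{'fx': 582.5614850565106, 'fy': 582.5614850565106, 'cx': 320.2996324691603, 'cy': 244.60566214193494, 'xyz': array([-0.39281344,  0.50465621,  1.27230849]), 'orientation': array([-0.14936829,  0.3201861 ,  0.85204011, -0.38626108])}
scene green_timer [(0.93, array([438.3, 202.6]))]
scene green_pointer [(0.9, array([440.8, 198.9]))]
scene green_tab []
{'fx': 565.3171381528826, 'fy': 565.3171381528826, 'cx': 325.1119720544816, 'cy': 243.05683512353048, 'xyz': array([-0.1549952 , -0.3179472 ,  1.48728037]), 'orientation': array([ 0.15100259, -0.12312127, -0.62453525,  0.75630358])}
top green_timer [(0.72, array([320. , 237.5]))]
top green_pointer [(0.81, array([320.5, 235.5]))]
top green_tab []
{'time': 0.4, 'qpos': array([-1.46100703e+00,  2.86407289e-01,  1.57690389e+00,  8.10089601e-06,
        1.27856257e+00, -1.50022903e-01]), 'dq': array([ 2.63885265e-04, -1.11144903e-03, -3.65815187e-03,  5.05999548e-05,
        2.28086568e-05, -1.59964556e-03]), 'joint_efforts': array([-9.44135172e-04, -4.05289149e+01, -2.92353255e+01, -1.50109586e-04,
        2.06609133e-03,  2.04817172e-05]), 'eef_pos': array([ 0.17341255, -0.65225358,  0.2501427 ]), 'tcp_rot': array([ 9.91574204e-01,  1.29539875e-01,  6.70503079e-06, -1.40445204e-04]), 'contact_force': array([0.4505428 , 0.38044483, 0.5539918 ]), 'wrist_torque': array([0.00341187, 0.06043014, 0.05752023]), 'finger_force': 0.0, 'opening': 1.0025980879775769}
```

View pics/scene0.png

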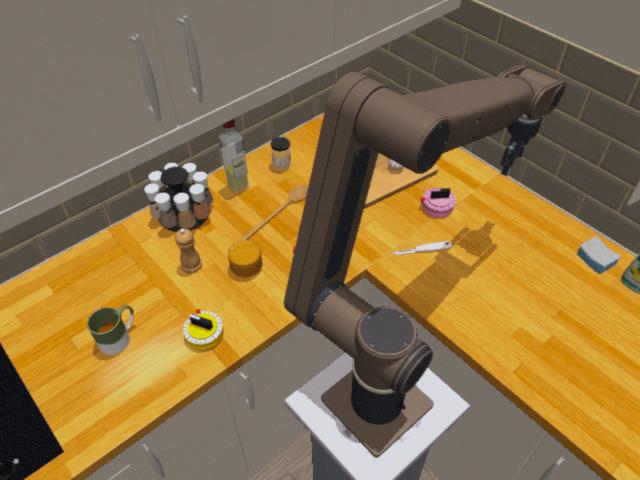

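View pics/top0.png

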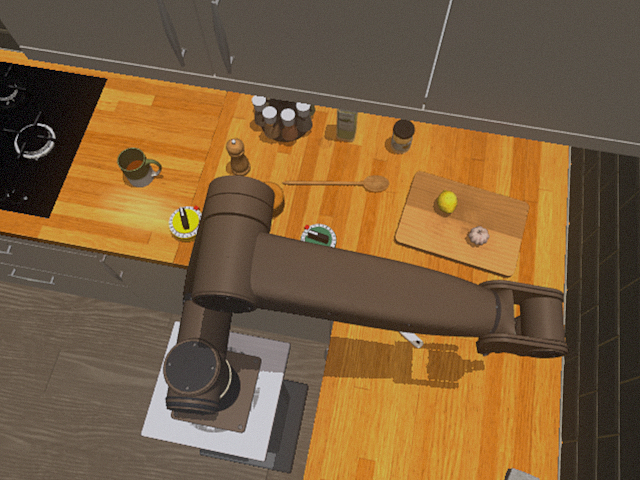

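The scene view shows a pink look-alike at (438,202) and yellow at (203,328), with the green timer hidden behind the arm. The top view shows yellow at (185,222) and green at (319,237), partly under the arm. The green body at top (319,237) is the one meant. The network's scene hit is the pink one.

```bash
python3 - <<'E'
from h import *
print(at_z('top',(319,237),.042),at_z('top',(185,222),.042),at_z('scene',(203,328),.042),at_z('scene',(438,202),.042))
print(proj('scene',at_z('top',(319,237),.042)))
im=np.load('pics/top0.npy')[195:275,270:370]
cv2.imwrite('pics/c1.png',cv2.resize(im,None,fx=7,fy=7,interpolation=cv2.INTER_CUBIC)[...,::-1])
E
```

```text
[ 0.44595473 -0.18110522  0.042     ] [0.41987059 0.19779583 0.042     ] [0.41469298 0.20221928 0.042     ] [ 0.32477661 -0.57771101  0.042     ]
[311.32879507 244.91106126]
```

View pics/c1.png

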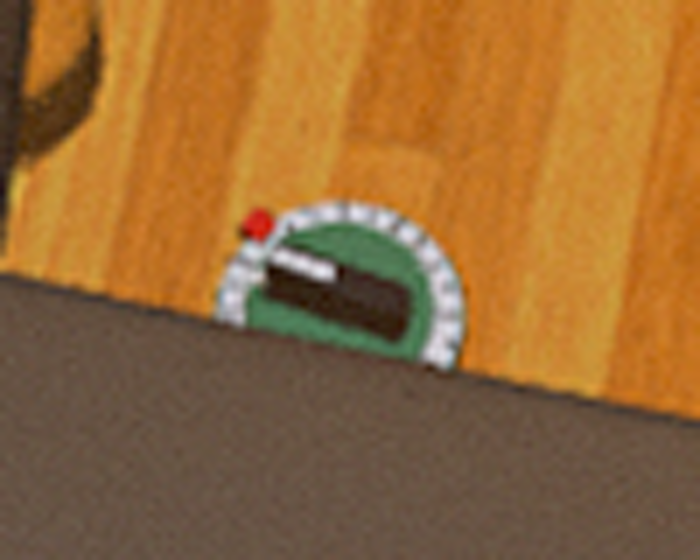

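Green timer: (0.447,-0.185) with black bar, white stripe toward upper left and red clip at top-view (307,227). It fits the description. I'll swing the arm aside so both cameras see it.

apply_moves --pt "-0.24 -0.03 0 0 0 0" --pt "-0.24 -0.03 0 0 0 0" --pt "-0.24 -0.03 0 0 0 0" --pt "-0.24 -0.03 0 0 0 0" --pt "-0.24 -0.03 0 0 0 0" --pt "-0.24 -0.03 0 0 0 0"

```text
time: 1.15
eef_pos: [-0.017, -0.6762, 0.2503]
tcp_rot: [0.991, 0.13, 0.0, -0.0]
contact_force: [0.2, -0.1, 0.3]
opening: 0.996
finger_force: 0.0
```

```bash
python3 - <<'E'
from h import *
ims=[]
P={}
for n in('scene','top'):
    im=np.mean([ctrl.read_camera(n) for _ in range(4)],0).astype(np.uint8); np.save(f'pics/{n}1.npy',im)
    g=proj(n,[.446,-.183,.042]);x,y=(g-30).astype(int)
    print(n,g,(x,y)); ims.append(cv2.resize(im[y:y+60,x:x+60],(400,400),interpolation=cv2.INTER_CUBIC))
    for t in('green_timer','green_pointer','green_tab'):
        P[n,t]=[np.array(d['xy'])*[640,480] for d in ctrl.boxes_of(t,n)]
        print(n,t,np.round(P[n,t],1).tolist())
cv2.imwrite('pics/c2.png',np.hstack(ims)[...,::-1])
print(ctrl.get_state()['time'])
E
```

```text
scene [311.83022093 244.56763382] (np.int64(281), np.int64(214))
scene green_timer [[302.2, 249.8], [437.7, 201.0]]
scene green_pointer [[441.9, 197.4], [307.9, 246.3]]
scene green_tab []
top [319.67210691 237.10359048] (np.int64(289), np.int64(207))
top green_timer [[461.9, 307.9], [322.1, 241.5]]
top green_pointer [[317.9, 237.1], [467.0, 297.6]]
top green_tab []
1.85
```

View pics/c2.png

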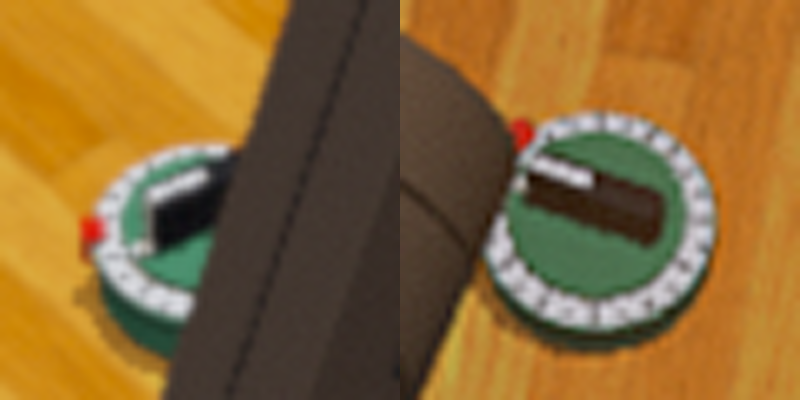

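```bash
cat > fit.py <<'E'
from h import *
from scipy.optimize import minimize
O={'scene':(281,214),'top':(289,207)}
def ring(c,r,z,a=np.linspace(0,2*np.pi,72)): return np.c_[c[0]+r*np.cos(a),c[1]+r*np.sin(a),np.full(len(a),z)]
def hsv(n,k=1): return cv2.cvtColor(np.load(f'pics/{n}{k}.npy'),cv2.COLOR_RGB2HSV).astype(float)
E
python3 - <<'E'
from fit import *
# red clip centroids near the timer
u={}
for n in O:
    h=hsv(n); x,y=O[n]; w=h[y:y+60,x:x+60]
    m=((w[...,0]<4)|(w[...,0]>172))&(w[...,1]>170)&(w[...,2]>110); 
    k,l,s,c=cv2.connectedComponentsWithStats(m.astype(np.uint8)); i=1+s[1:,4].argmax()
    u[n]=c[i]+O[n]; print(n,u[n],s[i])
clip,e=tri(u['scene'],u['top']); print('clip body',clip,e)
f=lambda n,a,b:(a/6.667+O[n][0]-.43,b/6.667+O[n][1]-.43)
ptr=tri(f('scene',143,248),f('top',119,184)); print('tip',ptr)
ce=tri(f('scene',152,202),f('top',134,163)); print('bar stripe end top mid',ce)
# dial centre from top picture: radial boundary green->white
h=hsv('top')
def cost(p):
    # edge contrast of saturation in green disc vs. white ring
    i=[proj('top',q) for q in ring(p,.034,.042)]; o=[proj('top',q) for q in ring(p,.0425,.04)]
    s=lambda P:cv2.remap(np.float32(h[...,1]),np.float32(P)[:,None,0:1],np.float32(P)[:,None,1:2],cv2.INTER_LINEAR).ravel()
    d=s(i)-s(o); return -np.mean(d)
b=min(((cost((x,y)),x,y) for x in np.arange(.43,.462,.001) for y in np.arange(-.20,-.165,.001)))
print('centre',b)
c=np.array(b[1:])
for nm,p in (('clip',clip),('tip',ptr[0]),('bar',ce[0])):
    d=p[:2]-c; print(nm,np.hypot(*d),np.degrees(np.arctan2(d[1],d[0])))
E
```

```text
scene [294.6 248.2] [13 33  2  3  5]
top [307.  226.5] [17 18  3  4  6]
clip body [ 0.47311625 -0.14138755  0.03533782] 0.0014627602675588956
tip (array([ 0.44555169, -0.14576304,  0.04503687]), np.float64(0.0018463055937739086))
bar stripe end top mid (array([ 0.44657215, -0.15258515,  0.06791309]), np.float64(0.0014780420563069044))Traceback (most recent call last):
  File "<stdin>", line 20, in <module>
  File "<stdin>", line 20, in <genexpr>
  File "<stdin>", line 17, in cost
  File "h.py", line 11, in proj
    c=ctrl.get_calibration(cam); v=R.from_quat(c['orientation']).inv().apply(np.array(p)-c['xyz'])
ValueError: time passes only in moves, steps and waits
```

```bash
sed -i 's/^def ray/CAL={n:ctrl.get_calibration(n) for n in("scene","top")}\ndef ray/; s/c=ctrl.get_calibration(cam)/c=CAL[cam]/' h.py
sed -i 's/np.array(p)-c/np.atleast_2d(p)-c/; s/return np.array(\[c\[.cx.\].*$/return np.squeeze(np.c_[c["cx"]+c["fx"]*v[:,0]\/-v[:,2],c["cy"]+c["fy"]*v[:,1]\/v[:,2]])/' h.py
python3 - <<'E'
from fit import *
h=hsv('top')
clip=np.array([.4731,-.1414]);tip=np.array([.4456,-.1458]);bar=np.array([.4466,-.1526])
def s(P): return cv2.remap(np.float32(h[...,1]),np.float32(P[:,None,0]),np.float32(P[:,None,1]),cv2.INTER_LINEAR).ravel()
b=min((-np.mean(s(proj('top',ring((x,y),.034,.042)))-s(proj('top',ring((x,y),.0425,.04)))),x,y) for x in np.arange(.43,.462,.001) for y in np.arange(-.20,-.165,.001))
c=np.array(b[1:]);print('centre',b)
ang=lambda d:np.degrees(np.arctan2(d[1],d[0]))
for nm,p in (('clip',clip),('tip',tip),('bar',bar)): print(nm,np.hypot(*(p-c)),ang(p-c))
th=np.radians(ang(bar-c)); tc=np.radians(ang(clip-c))
L=[]
for n in O:
    x,y=O[n]; im=cv2.resize(np.load(f'pics/{n}1.npy')[y:y+60,x:x+60],(400,400),interpolation=cv2.INTER_CUBIC)
    def dr(P,col): cv2.polylines(im,[np.int32((np.atleast_2d(proj(n,P))-O[n]+.5)*6.667)],True,col,1)
    dr(ring(c,.038,.042),(0,255,255)); dr(ring(c,.05,.036),(255,0,255))
    def box(a,r0,r1,w,z):
        e=np.array([np.cos(a),np.sin(a)]);q=np.array([-e[1],e[0]])
        dr(np.array([[*(c+r*e+k*q),z] for r,k in((r0,-w),(r1,-w),(r1,w),(r0,w))]),(255,255,0))
    box(th,-.029,.029,.0075,.072); box(tc,.043,.055,.006,.041)
    L.append(im)
cv2.imwrite('pics/c3.png',np.hstack(L)[...,::-1])
E
```

```text
centre (np.float32(-62.72507), np.float64(0.44), np.float64(-0.181))
clip 0.05161172347442004 50.10914624259011
tip 0.03564267105591273 80.96051719664489
bar 0.029156817384618623 76.9170093251889
```

View pics/c3.png

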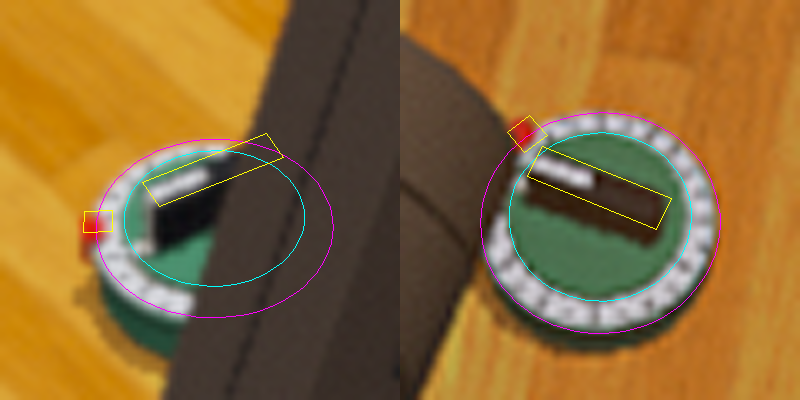

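Overlay fits well: centre ≈ (0.440,-0.181), bar ≈ 80° and clip ≈ 50° azimuth, so a ~30° clockwise turn. Going to hover over it.

apply_moves --pt "0.42 0.245 0 0 0 0.3" --pt "0.42 0.245 0 0 0 0.6" --pt "0.42 0.245 0 0 0 0.8" --pt "0.42 0.245 0 0 0 1" --pt "0.42 0.245 0 0 0 1" --pt "0.42 0.245 0 0 0 1" --pt "0.42 0.245 0 0 0 1" --pt "0.573 0.619 -0.1 0 0 1" --pt "0.573 0.619 -0.125 0 0 1" --pt "0.573 0.619 -0.125 0 0 1" --pt "0.573 0.619 -0.125 0 0 1" --pt "0.573 0.619 -0.125 0 0 1" --pt "0.573 0.619 -0.125 0 0 1" --pt "0.573 0.619 -0.125 0 0 1" --pt "0.573 0.619 -0.125 0 0 1" --jaw 1

```text
time: 3.72
eef_pos: [0.4399, -0.1824, 0.1509]
tcp_rot: [0.867, 0.499, 0.0, 0.001]
contact_force: [0.0, -0.6, -0.7]
opening: 1.001
finger_force: 0.0
```

apply_moves --pt "0 0 0 0 0 0.2" --pt "0 0 0 0 0 0.45" --pt "0 0 0 0 0 0.45" --pt "0 0 0 0 0 0.45" --pt "0 0 0 0 0 0.45"

```text
time: 4.35
eef_pos: [0.4398, -0.1816, 0.1505]
tcp_rot: [0.766, 0.643, 0.0, 0.0]
contact_force: [0.2, -0.6, 0.2]
opening: 1.0
finger_force: 0.0
```

```bash
python3 - <<'E'
from h import *
s=ctrl.get_state(); r=R.from_quat(s['tcp_rot']).as_matrix()
print(s['time'],s['qpos'],s['eef_pos'],'y az',np.degrees(np.arctan2(r[1,1],r[0,1])),r[:,2])
L=[]
for n in('scene','top'):
    im=np.mean([ctrl.read_camera(n) for _ in range(2)],0).astype(np.uint8); np.save(f'pics/{n}2.npy',im)
    x,y=(proj(n,[.44,-.181,.06])-30).astype(int); print(x,y)
    L.append(cv2.resize(im[y:y+60,x:x+60],(400,400),interpolation=cv2.INTER_CUBIC))
cv2.imwrite('pics/c4.png',np.hstack(L)[...,::-1])
E
```

```text
4.35 [-6.05223115e-01 -4.94991650e-02  2.13955161e+00 -8.63681262e-05
  1.05125359e+00 -4.30847204e-01] [ 0.43977028 -0.18157482  0.15047851] y az -9.988546304861295 [ 1.93055376e-04 -2.24726547e-04 -9.99999956e-01]
282 211
288 206
```

View pics/c4.png

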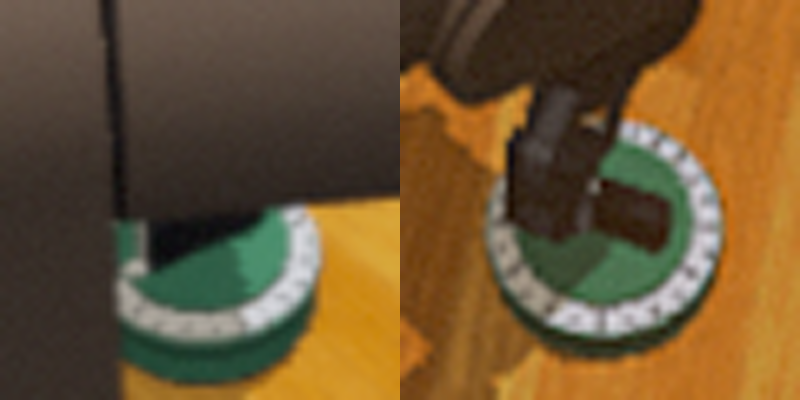

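The bar and dial show under the gripper: pointer end in scene crop (135,268), rim right edge at (318,250). That agrees with the centre estimate. Next I descend and pinch.

apply_moves --pt "0 0 -0.06 0 0 0" --pt "0 0 -0.105 0 0 0" --pt "0 0 -0.105 0 0 0" --pt "0 0 -0.105 0 0 0" --pt "0 0 -0.105 0 0 0"

```text
time: 5.18
eef_pos: [0.4412, -0.182, 0.0683]
tcp_rot: [0.765, 0.644, 0.001, 0.002]
contact_force: [-0.4, 0.2, 0.1]
opening: 1.001
finger_force: 0.0
```

apply_moves --pt "0 0 0 0 0 0" --pt "0 0 0 0 0 0" --pt "0 0 0 0 0 0" --pt "0 0 0 0 0 0" --pt "0 0 0 0 0 0" --pt "0 0 0 0 0 0" --pt "0 0 0 0 0 0" --pt "0 0 0 0 0 0" --jaw 0 --squeeze 25

```text
time: 6.18
eef_pos: [0.44, -0.1812, 0.0665]
tcp_rot: [0.765, 0.644, 0.0, 0.0]
contact_force: [1.1, 1.1, 1.9]
opening: 0.167
finger_force: 30.0
```

Pinched at about 15 mm with little side force, so the bar is aligned with the pads at 80°. Turning −30°.

apply_moves --pt "0 0 0 0 0 -0.15" --pt "0 0 0 0 0 -0.3" --pt "0 0 0 0 0 -0.45" --pt "0 0 0 0 0 -0.58" --pt "0 0 0 0 0 -0.667" --pt "0 0 0 0 0 -0.667" --pt "0 0 0 0 0 -0.667" --pt "0 0 0 0 0 -0.667"

```text
time: 7.18
eef_pos: [0.4388, -0.1806, 0.0665]
tcp_rot: [0.906, 0.424, -0.001, -0.001]
contact_force: [-3.5, 2.5, 6.8]
opening: 0.168
finger_force: 30.7
```

apply_moves --pt "0 0 0 0 0 0" --pt "0 0 0 0 0 0" --pt "0 0 0 0 0 0" --pt "0 0 0 0 0 0" --pt "0 0 0.1 0 0 0" --pt "0 0 0.2 0 0 0" --pt "0 0 0.25 0 0 0" --pt "-0.1 -0.38 0.25 0 0 0" --pt "-0.1 -0.38 0.25 0 0 0" --pt "-0.1 -0.38 0.25 0 0 0" --pt "-0.1 -0.38 0.25 0 0 0" --pt "-0.1 -0.38 0.25 0 0 0" --pt "-0.55 -0.6 0.25 0 0 0" --pt "-0.55 -0.6 0.25 0 0 0" --pt "-0.55 -0.6 0.25 0 0 0" --pt "-0.55 -0.6 0.25 0 0 0" --pt "-0.55 -0.6 0.25 0 0 0" --pt "-0.55 -0.6 0.25 0 0 0" --pt "-0.55 -0.6 0.25 0 0 0" --pt "-0.55 -0.6 0.25 0 0 0" --jaw 1

```text
time: 9.68
eef_pos: [-0.0018, -0.6615, 0.2657]
tcp_rot: [0.906, 0.422, 0.0, -0.0]
contact_force: [0.4, 0.7, 0.4]
opening: 0.997
finger_force: 0.0
```

```bash
python3 - <<'E'
from fit import *
s=ctrl.get_state(); r=R.from_quat(s['tcp_rot']).as_matrix()
print(s['time'],s['eef_pos'],'y az',np.degrees(np.arctan2(r[1,1],r[0,1])))
c=np.array([.44,-.181]); L=[]
for n in O:
    I=np.mean([ctrl.read_camera(n) for _ in range(4)],0).astype(np.uint8); np.save(f'pics/{n}3.npy',I)
    x,y=O[n]; im=cv2.resize(I[y:y+60,x:x+60],(400,400),interpolation=cv2.INTER_CUBIC)
    for a in (40,50,60):  # rays at z=.042
        a=np.radians(a); P=np.array([[c[0]+k*np.cos(a),c[1]+k*np.sin(a),.041] for k in(.036,.062)])
        q=np.int32((proj(n,P)-O[n]+.5)*6.667); cv2.line(im,tuple(map(int,q[0])),tuple(map(int,q[1])),(0,255,255),1)
    L.append(im)
cv2.imwrite('pics/c5.png',np.hstack(L)[...,::-1])
E
```

```text
9.675 [-0.00176054 -0.6614746   0.26569851] y az -40.036634887200215
```

View pics/c5.png

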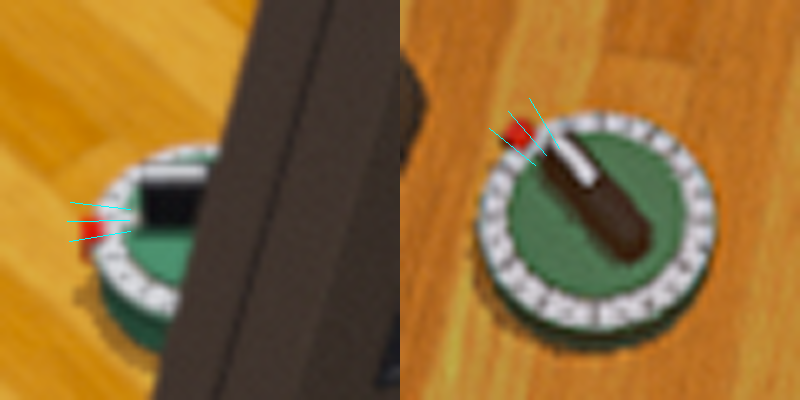

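Bar now points toward the clip: stripe end at top crop (553,140), clip at (519,133). Clip's lower edges bias the rays, so I compute the residual precisely.

```bash
cat > m.py <<'E'
from fit import *
def meas(k):
    u={}
    for n in O:
        I=np.load(f'pics/{n}{k}.npy').astype(float); x,y=O[n]; w=I[y:y+60,x:x+60]
        m=np.clip(w[...,0]-2.2*w[...,1]-20,0,None)*(w[...,1]<75)*(w[...,0]>90)
        g=np.array([(294.5-x,248-y),(307-x,227-y)][n=='top']); yy,xx=np.mgrid[:60,:60]
        m=m*(np.hypot(xx-g[0],yy-g[1])<5)
        u[n]=np.array([(m*xx).sum(),(m*yy).sum()])/m.sum()+O[n]
    p,e=tri(u['scene'],u['top']); return u,p,e
def centre(k,z=.042):
    S=np.float32(hsv('top',k)[...,1])
    s=lambda P:cv2.remap(S,np.float32(P[:,None,0]),np.float32(P[:,None,1]),cv2.INTER_LINEAR).ravel()
    f=lambda c:-np.mean(s(proj('top',ring(c,.035,z)))-s(proj('top',ring(c,.041,z))))
    return minimize(f,[.44,-.181],method='Nelder-Mead',options=dict(initial_simplex=[[.44,-.181],[.443,-.181],[.44,-.178]])).x
E
python3 - <<'E'
from m import *
az=lambda d:np.degrees(np.arctan2(d[1],d[0]))
for k in(1,3):
    u,p,e=meas(k); c=centre(k); c0=at_z('top',u['top'],.036)[:2]
    print(k,u,p,e,'centre',c,'r',np.hypot(*(p[:2]-c)),'az tri',az(p[:2]-c),'az top z.036',az(c0-c),np.hypot(*(c0-c)))
# stripe on the bar top (z=.072) in top view, picture 3
c=centre(3); I=np.load('pics/top3.npy').astype(float)
g=np.mgrid[.002:.034:65j,-.012:.012:49j]
for a in range(38,66,2):
    t=np.radians(a); E=np.array([np.cos(t),np.sin(t)]);Q=np.array([-E[1],E[0]])
    P=c+g[0][...,None]*E+g[1][...,None]*Q; q=proj('top',np.c_[P.reshape(-1,2),np.full(g[0].size,.072)])
    V=cv2.remap(np.float32(I.min(2)),np.float32(q[:,0].reshape(g[0].shape)),np.float32(q[:,1].reshape(g[0].shape)),cv2.INTER_LINEAR)
    W=np.clip(V-90,0,None)[10:54]; 
    cen=(W*g[1][10:54]).sum(1)/(W.sum(1)+1e-6); ok=W.sum(1)>60
    print(a,np.polyfit(g[0][10:54,0][ok],cen[ok],1).round(4),W[:,20:29].mean().round(1))
E
```

```text
1 {'scene': array([294.18687167, 248.05736251]), 'top': array([306.98170225, 226.4735237 ])} [ 0.47386554 -0.1410684   0.03506773] 0.00036132953750626234 centre [ 0.4403337  -0.18010402] r 0.05146031726202232 az tri 49.337214027239604 az top z.036 49.4931394865728 0.05128605059956701
3 {'scene': array([294.20355271, 248.05474665]), 'top': array([306.50824645, 226.69327014])} [ 0.47224443 -0.14007885  0.03708583] 3.489652595112914e-05 centre [ 0.44036734 -0.17960283] r 0.05077690461216244 az tri 51.11294725463981 az top z.036 50.78677733894536 0.05119285210314627
38 [-0.157   0.0037] 50.1
40 [-0.1525  0.0032] 60.3
42 [-0.144   0.0026] 70.8
44 [-0.1345  0.002 ] 79.8
46 [-0.126   0.0015] 85.7
48 [-0.1187  0.001 ] 86.9
50 [-0.1116  0.0004] 82.9
52 [-1.044e-01 -1.000e-04] 74.2
54 [-0.1038 -0.0005] 62.3
56 [-0.1112 -0.0008] 50.3
58 [-0.1276 -0.0011] 39.1
60 [-0.1497 -0.0012] 29.8
62 [-0.1777 -0.0013] 22.7
64 [-0.2055 -0.0015] 17.5
```

```bash
python3 - <<'E'
from m import *
I=np.load('pics/top3.npy').astype(float); V=np.float32(I.min(2)); D=np.float32(I.max(2))
from scipy.ndimage import map_coordinates as mc
g=np.mgrid[-.028:.028:57j,-.0073:.0073:15j]
def lay(x,y,t,g):
    E=np.array([np.cos(t),np.sin(t)]);Q=np.array([-E[1],E[0]])
    q=proj('top',np.c_[(np.array([x,y])+g[0][...,None]*E+g[1][...,None]*Q).reshape(-1,2),np.full(g[0].size,.072)])
    return q[:,1],q[:,0]
s=np.mgrid[.004:.026:23j,-.003:.003:7j]; o=np.r_[np.arange(-.012,-.008,.001),np.arange(.006,.012,.001)]
for lo,hi in((.006,.024),(.008,.026),(.004,.022)):
  f=lambda p:-(mc(V,lay(p[0]/1e3,p[1]/1e3,p[2]/50,np.mgrid[lo:hi:19j,-.002:.002:7j]),order=1).mean()-.5*mc(V,lay(p[0]/1e3,p[1]/1e3,p[2]/50,np.array(np.meshgrid(np.linspace(lo,hi,19),[-.005,-.004,.004,.005]))),order=1).mean()) + 0.5*((p[0]-440.3)**2+(p[1]+180)**2)
  r=minimize(f,[440.3,-180,43.6],method='Nelder-Mead',options=dict(initial_simplex=[[440.3,-180,43.6],[442,-180,43.6],[440,-178,43.6],[440,-180,40]],maxiter=600))
  print(lo,r.x[:2],np.degrees(r.x[2]/50),r.fun)
E
```

```text
0.006 [ 440.6305484  -179.93911467] 48.80150361210409 -141.15005833530114
0.008 [ 440.15732409 -180.81439163] 49.671894228510794 -140.75680722642295
0.004 [ 441.01410845 -179.27024753] 48.13647215815154 -139.81186985143688
```

Both views put the clip at 51–52° and the bar at about 50°, so it is short by about 1.5°. There is time for a small correction: regrasp and trim.

apply_moves --pt "0.45 0.22 0 0 0 0" --pt "0.45 0.22 0 0 0 0" --pt "0.45 0.22 0 0 0 0" --pt "0.45 0.22 0 0 0 0" --pt "0.45 0.22 0 0 0 0" --pt "0.45 0.22 0 0 0 0" --pt "0.55 0.6 0 0 0 0" --pt "0.55 0.6 0 0 0 0" --pt "0.55 0.6 0 0 0 0" --pt "0.55 0.6 0 0 0 0" --pt "0.55 0.6 0 0 0 0" --pt "0.55 0.6 0 0 0 0" --pt "0.55 0.6 0 0 0 0" --pt "0.55 0.6 -0.07 0 0 0" --pt "0.55 0.6 -0.14 0 0 0" --pt "0.55 0.6 -0.2 0 0 0" --pt "0.55 0.6 -0.25 0 0 0" --pt "0.55 0.6 -0.25 0 0 0" --pt "0.55 0.6 -0.25 0 0 0"

```text
time: 12.45
eef_pos: [0.4407, -0.1825, 0.0678]
tcp_rot: [0.906, 0.423, 0.001, 0.001]
contact_force: [0.3, -0.2, 0.3]
opening: 1.001
finger_force: 0.0
```

apply_moves --pt "0 0 0 0 0 0" --pt "0 0 0 0 0 0" --pt "0 0 0 0 0 0" --pt "0 0 0 0 0 0" --pt "0 0 0 0 0 0" --pt "0 0 0 0 0 0" --pt "0 0 0 0 0 0" --pt "0 0 0 0 0 0.033" --pt "0 0 0 0 0 0.033" --pt "0 0 0 0 0 0.033" --pt "0 0 0 0 0 0.033" --pt "0 0 0 0 0 0.033" --jaw 0

```text
time: 13.95
eef_pos: [0.4391, -0.1804, 0.0668]
tcp_rot: [0.9, 0.436, -0.001, -0.001]
contact_force: [-4.1, 3.9, 6.5]
opening: 0.169
finger_force: 28.7
```

apply_moves --pt "0 0 0 0 0 0" --pt "0 0 0 0 0 0" --pt "0 0 0 0 0 0" --pt "0 0 0 0 0 0" --pt "0 0 0.1 0 0 0" --pt "0 0 0.2 0 0 0" --pt "0 0 0.25 0 0 0" --pt "-0.1 -0.38 0.25 0 0 0" --pt "-0.1 -0.38 0.25 0 0 0" --pt "-0.1 -0.38 0.25 0 0 0" --pt "-0.1 -0.38 0.25 0 0 0" --pt "-0.1 -0.38 0.25 0 0 0" --pt "-0.55 -0.6 0.25 0 0 0" --pt "-0.55 -0.6 0.25 0 0 0" --pt "-0.55 -0.6 0.25 0 0 0" --pt "-0.55 -0.6 0.25 0 0 0" --pt "-0.55 -0.6 0.25 0 0 0" --pt "-0.55 -0.6 0.25 0 0 0" --pt "-0.55 -0.6 0.25 0 0 0" --pt "-0.55 -0.6 0.25 0 0 0" --jaw 1

```text
time: 16.45
eef_pos: [-0.0018, -0.6615, 0.2657]
tcp_rot: [0.901, 0.434, 0.0, -0.0]
contact_force: [0.4, 0.7, -0.7]
opening: 1.003
finger_force: 0.0
```

```bash
python3 - <<'E'
from m import *
for n in O:
    np.save(f'pics/{n}4.npy',np.mean([ctrl.read_camera(n) for _ in range(4)],0).astype(np.uint8))
u,p,e=meas(4); c=centre(4); print(p,e,c,np.degrees(np.arctan2(p[1]-c[1],p[0]-c[0])),ctrl.get_state()['time'])
L=[]
for n in O:
    x,y=O[n]; im=cv2.resize(np.load(f'pics/{n}4.npy')[y:y+60,x:x+60],(400,400),interpolation=cv2.INTER_CUBIC); L.append(im)
    for a,z,r0,r1 in((51.5,.072,-.029,.029),(51.5,.041,.04,.06)):
        a=np.radians(a); q=proj(n,np.array([[.4403+r*np.cos(a),-.1805+r*np.sin(a),z] for r in(r0,r1)])); q=np.int32((q-O[n]+.5)*6.667)
        cv2.line(im,tuple(map(int,q[0])),tuple(map(int,q[1])),(0,255,255),1)
cv2.imwrite('pics/c6.png',np.hstack(L)[...,::-1])
E
```

```text
[ 0.47228772 -0.1401464   0.03681473] 0.00025334600739105326 [ 0.4402242  -0.17954166] 50.8581024278192 16.85
```

View pics/c6.png

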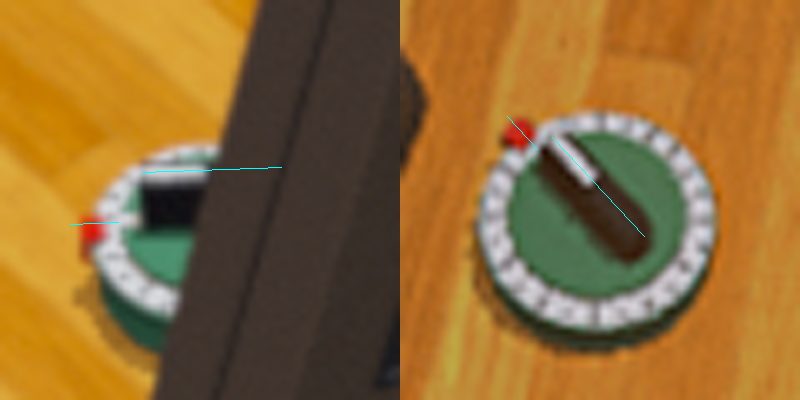

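The bar stripe and the clip both lie on the 51.5° line in both views: stripe end at top crop (555,140), clip at (519,133). The clip has not moved, and the gripper is open and clear.

```bash
python3 -c "
from plant import ctrl
print(ctrl.sign_off())"
```

```text
the job is handed in; nothing more can be done
None
```

I turned the green timer's pointer to face the red clip, within about 1° by the cameras, then let go and handed the job in at about 17 s. The clip did not move measurably, and the yellow timer was not touched.

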